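# Set the stepped coffee grinder for the cup under its spout

### The job

Set the coffee grinder's dial for the cup that stands under its spout: to the single big stud (coarse) if it is the mug, to the row of three small studs (fine) if it is the glass tumbler. The dial clicks forward clockwise; never force it back, but first flip the pawl right over to the rear, and flip it in again afterwards. Finish with the pawl dropped fully in and the dial turned back until it bears firmly against the pawl, so that it cannot creep, and leave both cups standing where they are.

Things in the scene. Friction and masses are not known exactly. Their poses are not given: they have to be found in the camera images.
- coffee_grinder: White, fixed coffee grinder: rounded box 160 x 160 mm, flat top deck at 160 mm height, nose with a spout jutting 75 mm out of its front at 107 to 150 mm height. Origin: centre of its underside; -x is its front (nose, towards the robot), y its left, z up. A steel dial sits on the deck's middle; studs and ticks on the deck round it mark its steps.
- fine_mark (a point): The row of three small studs (each 6 mm across) on the deck that marks fine, 71 mm from the dial's axis at its front right-hand side.
- coarse_mark (a point): The single big stud (17 mm across) on the deck that marks coarse, 72 mm from the dial's axis at its rear left-hand side.
- dial_axis (a point): Point on the vertical axis of the dial, in the upper face of its ratchet ring, 175 mm above the worktop and straight above the grinder's origin. Fixed to the grinder.
- dial_turn (a joint): Turn of the dial, rad, growing clockwise from above; the pointer is at 270 degrees minus this value (counter-clockwise from the grinder's +x). Range 0 to 5.061. Pawl in: it clicks forward and cannot turn back past multiples of 0.5236; fine is the stop at 1.047, coarse the one at 3.665. The pawl drops within 2 degrees past a stop. Held by friction, 0.1 N m.
- dial_grip (a point): Middle of the dial's black grip bar at gripping height, on the dial's axis, 214 mm above the worktop. The bar is 64 mm long, 16 mm thick, its top at 227 mm, and rises 40 mm above the hub (86 mm across, top at 187 mm). This point's x axis lies along the bar towards its pointer end (white inlay on that half of the bar's top).
- dial_pointer (a point): Tip of the dial's pointer, at the rim of the hub, 43 mm from the axis, at 188 mm height.
- dial: The steel dial. Its ratchet ring is 120 mm across, the ring's upper face at 175 mm height with twelve radial teeth 8 mm high, 6 mm thick and 12 mm long, centred 53 mm from the axis. Origin on the axis at that face; x points along the grip bar to the pointer.
- pawl_swing (a joint): Angle of the pawl in rad: 0 dropped fully in, about 0.14 when its tip rides on a tooth, 2.88 flipped right over to the rear against its stop. It falls by its own weight: back into the teeth below about 2.0, to the rear stop above it. At the start it is in.
- pawl: The pawl: steel rod 8 mm thick, 64 mm from its pivot (origin, right rear of the deck) to its round tip, with a black cross bar to swing it by; 70 g. At joint value 0 it points to the grinder's front and 25 degrees down, its tip between two teeth at the dial's right-hand side; it swings up and over to the rear about the grinder's y axis.
- pawl_pivot (a point): The pawl's pivot, fixed to the grinder: 58 mm behind, 53 mm to the right of the dial's axis and 207 mm above the worktop.
- pawl_bar (a point): Middle of the free part of the pawl's cross bar: round, 12 mm thick, parallel to the grinder's y, sticking out to the right of the rod from 4 to 54 mm; this point is 34 mm out, 40 mm along the rod from the pivot. 190 mm above the worktop when the pawl is in. It turns between the finger pads when pinched fore and aft from above.
- spout (a point): Centre of the spout's mouth, facing down, at 107 mm height, 135 mm in front of the dial's axis. One of the cups stands beneath it.
- mug: Plain white mug, 83 mm across, 94 mm high, with a handle (117 mm over all). Origin at the underside, 17 mm from the cup's middle towards the handle; its handle points along its -y. Stands beneath the spout or about 200 mm to the left of it.
- tumbler: Clear glass tumbler, 81 mm across, 91 mm high, no handle. Origin: centre of its underside. Stands where the mug does not: beneath the spout or about 200 mm to the left.

How it is judged:
By the outcome, as a careful person would: the job done as asked, in the order asked, and still so for the second after the job is handed in, with the robot touching nothing.
It also fails if it takes over 72 s, if anything falls off the work surface, if the arm or the gripper's body presses on something with over 40 N, if the wrist force passes 120 N, or if a joint passes its speed limit or range.

### The arm

A 7-joint arm with a two-finger parallel gripper is mounted at the origin on a cart in front of the work surface, level with it; the furniture and walls round the work are solid. World frame = base frame: x ahead of the robot, y to its left, z up, the work surface at z = 0. Lengths are in m, angles in rad, forces in N, time in s.
With the tool pointing down it reaches from about 0.425 to 0.95 m from the base axis. Payload 4.7 kg.
Tool frame: the origin (TCP) lies at the very end of the fingers, on their centre line; the grasp point (between the pads) lies 19 mm behind it (env.grip_depth is the distance from the TCP to the grasp point, in m); z points along the fingers, y is the line along which they close (so a half turn about z gives the same grasp; the last joint's range is limited). The gripper opens to 87 mm and grips with 3 to 60 N. Pads are 19 mm wide; open, the fingers measure 117 mm over their backs; the gripper's body (75 mm by 190 mm) begins 51 mm behind the grasp point.
Start: joints at [1.21, 0.469, -0.049, 1.532, 0.024, 1.141, -0.082], TCP at [0.22, -0.638, 0.186] pointing down, gripper open.
Joint ranges: [-2.59, 2.59], [-0.33, 1.99], [-1.39, 1.29], [0.1, 2.45], [-1.04, 4.18], [0.21, 1.99], [-2.66, 2.66]. Speed limits (rad/s): [2.57, 2.57, 3.14, 3.14, 3.14, 3.14, 3.14].

### API

Orientations are given as a unit quaternion [w, x, y, z].
In Python, from workcell import env gives the robot as it stands.
- The arm moves only by the shell command python3 drive.py 'ROWS' [FORCE]. ROWS is a JSON list of rows, 1 to 8 of them, each of 7 numbers: a rotation vector rx, ry, rz in units of 0.1 rad, then dx, dy, dz in units of 100 mm, then the finger opening in m; each row is the pose to reach, as a shift and turn from the pose commanded when the command began, along the tool's axes at that moment; what a row does not reach only later rows make up. A row lasts 1/12 s, in which the tool goes at most 0.0417 m and 0.125 rad, less where a joint would pass 70% of its speed; a pose out of reach is approached as far as the arm can. The fingers move at their own pace and stop on an object; FORCE is the grip in N (left out, the last holds). Time passes only in rows, so rows that do not move let the fingers close. It prints the time, the measured TCP pose, the force, the opening and the grip force at its end. Input that does not fit is refused with a message, and nothing moves.
- env.sense(): the state, without advancing time (a new reading comes with each control period).
- env.read_camera(name): name is "scene" or "top" or "wrist"; returns the picture (384x512x3 uint8, blue, green, red); there is no depth.
- env.calibration(name): a dict with "fx", "fy", "cx", "cy" (pixels), "k1" (the pictures are not rectified: a ray, as slopes to the right and down, at radius r is drawn at 1 + k1 r^2 times it, then the intrinsics apply), "R" (3x3) and "t" (3): a world point X has camera coordinates R X + t. Camera axes: x right, y down, z forward; pixel columns grow to the right and rows downward; lengths in m; the calibration is good to about 2 mm. A picture is of the moment at which its call begins: read the wrist's pose just before it. calibration takes no time and is no camera call; for the wrist camera it gives the pose at the moment of the call.
- env.sign_off(): hands the job in; it is judged then, once.
The state is a dict: "time": time; "joints": joint angles; "qd": joint speeds; "effort": joint torques, N m; "eef_pos": TCP position; "ee_rot": TCP orientation; "contact_force": force on the tool from outside, world axes, zero at the start; "moment": the same for the moment, N m; "finger_gap": finger opening in m; "grip_force": force on a finger pad.
Only numpy, scipy, OpenCV 4.12 (cv2) and the standard library are available. Lean on these libraries where they do the work, as an engineer would, in place of code of your own. Each camera call takes 0.05 s, during which the arm holds its last target. There are 200 camera calls.

## Working session

There is one attempt and no reset: what is moved stays moved. The work goes in short steps, Python scripts to look and compute and a shell command to move; the robot and the scene stay as the last step left them, time stands still between calls to the robot, and variables do not carry over. Pictures are saved under pics/ and viewed, at most 10 in all, crops included, and the job is handed in when it is done.

```bash
ls; mkdir -p pics
python3 - <<'E'
from workcell import env
import cv2,numpy as np
a=env.read_camera("scene");b=env.read_camera("top")
cv2.imwrite("pics/s0.png",a);cv2.imwrite("pics/t0.png",b)
for n in("scene","top","wrist"):
    c=env.calibration(n);print(n,{k:np.round(v,3).tolist() for k,v in c.items()})
print(env.sense())
E
```

```text
drive.py
pics
workcell.py
scene {'fx': 454.448, 'fy': 454.448, 'cx': 252.129, 'cy': 185.266, 'k1': -0.063, 'R': [[-0.727, -0.687, 0.012], [-0.451, 0.464, -0.763], [0.518, -0.56, -0.647]], 't': [0.461, 0.268, 0.808]}
top {'fx': 389.46, 'fy': 389.46, 'cx': 258.049, 'cy': 188.41, 'k1': -0.04, 'R': [[0.028, -0.999, -0.027], [-0.997, -0.026, -0.075], [0.074, 0.029, -0.997]], 't': [0.153, 0.528, 1.042]}
wrist {'fx': 278.778, 'fy': 278.778, 'cx': 256.59, 'cy': 188.122, 'k1': -0.055, 'R': [[0.326, -0.945, -0.002], [-0.907, -0.313, 0.282], [-0.267, -0.09, -0.959]], 't': [-0.674, -0.034, 0.393]}
{'time': 0.1, 'joints': array([ 1.21011785,  0.46933244, -0.04858036,  1.53359952,  0.02413654,
        1.14095988, -0.0823006 ]), 'qd': array([-1.59002596e-03,  1.97350466e-05,  1.43965652e-03, -3.35067250e-03,
        1.01743256e-03,  5.36938300e-04, -1.15601271e-03]), 'effort': array([ 1.05075582e-03, -5.09169066e+01, -8.10743496e-02, -2.36831689e+01,
       -6.14305423e-02,  3.44170583e-02,  6.96221218e-05]), 'eef_pos': array([ 0.21965984, -0.63762322,  0.18531288]), 'ee_rot': array([-8.34981010e-04,  9.86268968e-01,  1.65144754e-01, -1.89800692e-04]), 'contact_force': array([-0.72185889, -0.2762456 , -0.48772912]), 'moment': array([ 0.00046328, -0.01929984,  0.029776  ]), 'grip_force': 0.0, 'finger_gap': 0.08707383164040214}
```
View pics/s0.png

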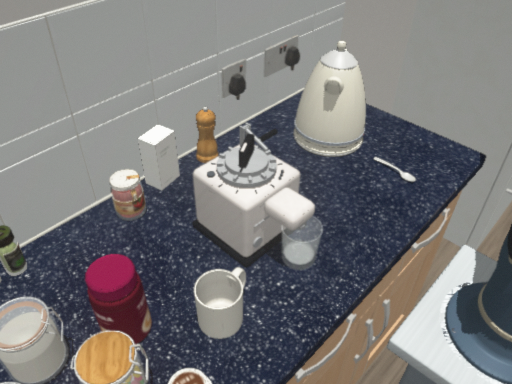

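View pics/t0.png

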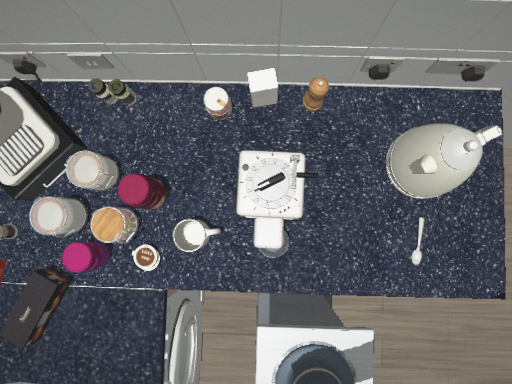

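The scene picture shows the clear tumbler under the spout (300,243) and the mug off to its left (220,302), so the target is fine. The top picture shows the dial near (270,182), the pawl near (293,172) and its black bar near (308,175). I'll zoom in next.

Run:
```python
import cv2,numpy as np
b=cv2.imread("pics/t0.png")[140:260,220:330];a=cv2.imread("pics/s0.png")[115:275,185:325]
b=cv2.resize(b,None,fx=4,fy=4,interpolation=cv2.INTER_CUBIC);a=cv2.resize(a,(350,400),interpolation=cv2.INTER_CUBIC)
o=np.zeros((480,790,3),np.uint8);o[:480,:440]=b;o[:400,440:]=a
cv2.imwrite("pics/c0.png",o)
```

View pics/c0.png

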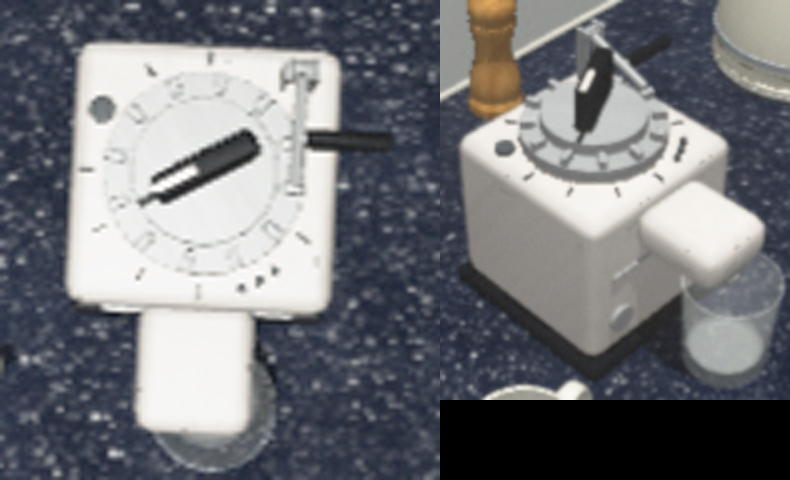

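Zoomed in: the dial pointer points left and slightly forward, from the axis at crop (205,168) to the tip at (140,202), which is about θ=150°. The pawl is in, with its bar at crop (310–392,140). The three studs are at (258,280) and the tumbler is under the nose. The dial therefore goes back about 84° to roughly 66°, and then against the pawl at 60°.

```bash
cat > h.py <<'E'
import cv2,numpy as np
from scipy.spatial.transform import Rotation as Ro
def ray(c,uv):
    K=np.array([[c['fx'],0,c['cx']],[0,c['fy'],c['cy']],[0,0,1.]])
    p=cv2.undistortPoints(np.array([[uv]],float),K,np.array([c['k1'],0,0,0,0.]))[0,0]
    R=np.array(c['R']);d=R.T@np.r_[p,1];return -R.T@np.array(c['t']),d/np.linalg.norm(d)
def plane(c,uv,z):
    o,d=ray(c,uv);return o+d*(z-o[2])/d[2]
def tri(*cu):
    A=np.zeros((3,3));b=np.zeros(3);L=[]
    for c,uv in cu:
        o,d=ray(c,uv);P=np.eye(3)-np.outer(d,d);A+=P;b+=P@o;L.append((o,P))
    x=np.linalg.solve(A,b);return x,[np.linalg.norm(P@(x-o)) for o,P in L]
def proj(c,X):
    K=np.array([[c['fx'],0,c['cx']],[0,c['fy'],c['cy']],[0,0,1.]])
    return cv2.projectPoints(np.array([X],float),cv2.Rodrigues(np.array(c['R']))[0],np.array(c['t'],float),K,np.array([c['k1'],0,0,0,0.]))[0][0,0]
def pose(env):
    s=env.sense();w=s['ee_rot'];return np.array(s['eef_pos']),Ro.from_quat([w[1],w[2],w[3],w[0]]),s
def go(env,p,yaw=None):
    "shift in tool axes and rz to reach TCP p (tool straight down, tool x at yaw deg)"
    x,R,s=pose(env);print('t',round(s['time'],2),'tcp',x.round(4),'d_tool',R.inv().apply(np.array(p)-x).round(4),end=' ')
    if yaw is not None:
        T=Ro.from_matrix(np.c_[[np.cos(np.radians(yaw)),np.sin(np.radians(yaw)),0],[np.sin(np.radians(yaw)),-np.cos(np.radians(yaw)),0],[0,0,-1]])
        print('rotvec',(R.inv()*T).as_rotvec().round(4),end='')
    print()
E
python3 - <<'E'
from workcell import env
from h import *
c=env.calibration("top");f=lambda u,v:(u/4+220-.4,v/4+140-.4)
for n,u,v,z in[("grip",205,165,.227),("hub",207,170,.187),("pointer",142,201,.188),("pbar in",310,139,.196),("pbar out",392,142,.196),("pivot",300,75,.211),
 ("TL",82,45,.158),("TR",340,56,.158),("BL",70,302,.158),("BR",328,316,.158),("stud",103,109,.162),("f1",241,288,.162),("f3",276,271,.162)]:
    print(n,plane(c,f(u,v),z).round(4))
w=env.calibration("wrist");x,R,s=pose(env)
print("cam in tool",R.inv().apply(-np.array(w['R']).T@np.array(w['t'])-x).round(3), R.inv().apply(np.array(w['R'])[2]).round(3))
go(env,[.63,-.05,.36],0)
E
```

```text
grip [0.5258 0.1336 0.227 ]
hub [0.5268 0.1322 0.187 ]
pointer [0.5078 0.1692 0.188 ]
pbar in [0.5452 0.0739 0.196 ]
pbar out [0.5447 0.0271 0.196 ]
pivot [0.5797 0.0813 0.211 ]
TL [0.6029 0.209  0.158 ]
TR [0.5999 0.0543 0.158 ]
BL [0.4487 0.2113 0.158 ]
BR [0.4447 0.0584 0.158 ]
stud [0.564 0.195 0.162]
f1 [0.4597 0.1103 0.162 ]
f3 [0.4703 0.0899 0.162 ]
cam in tool [ 0.078 -0.    -0.2  ] [-0.282  0.     0.959]
t 0.1 tcp [ 0.2197 -0.6376  0.1853] d_tool [ 0.5794 -0.4222 -0.174 ] rotvec [-0.0017  0.0004  0.3318]
```

The rows are not in the units I measure in: shifts go in units of 100 mm and turns go in units of 0.1 rad. I convert before sending: -0.12 m is -1.2, 0.1 m is 1, -0.4 rad is -4.

```bash
python3 drive.py '[[0, 0, 0, 0, 0, -0.4, 0.05], [0, 0, 0, 0, 0, -0.8, 0.05], [0, 0, 0, 0, 0, -1.2, 0.05], [0, 0, -1, 0.2, -0.2, -1.55, 0.05], [0, 0, -2, 0.45, -0.47, -1.75, 0.05], [0, 0, -3, 0.73, -0.76, -1.8, 0.05], [0, 0, -4, 1, -1.04, -1.8, 0.05], [0, 0, -5, 1.28, -1.33, -1.8, 0.05]]'
python3 - <<'E'
from workcell import env
from h import *
go(env,[.53,.03,.38],88.8)
E
```

```text
time: 0.77
eef_pos: [0.2983, -0.4689, 0.3668]
ee_rot: [0.001, 0.914, 0.406, 0.0]
contact_force: [1.7, 0.6, -0.2]
finger_gap: 0.051
grip_force: 0.0
t 0.77 tcp [ 0.2983 -0.4689  0.3668] d_tool [ 0.5256 -0.1623 -0.0135] rotvec [ 1.000e-03  7.000e-04 -7.133e-01]
```

Converted, 0.312 m is 3.12, 0.273 m is 2.73, -0.713 rad is -7.13.

```bash
python3 drive.py '[[0, 0, -1, 0.39, -0.12, 0, 0.05], [0, 0, -2, 0.78, -0.24, 0, 0.05], [0, 0, -3, 1.17, -0.36, 0, 0.05], [0, 0, -4, 1.56, -0.48, -0.05, 0.05], [0, 0, -5, 1.95, -0.6, -0.1, 0.05], [0, 0, -6, 2.34, -0.72, -0.1, 0.05], [0, 0, -7, 2.73, -0.84, -0.1, 0.05], [0, 0, -7.13, 3.12, -0.96, -0.1, 0.05]]'
python3 - <<'E'
from workcell import env
from h import *
go(env,[.53,.03,.38],88.8)
E
```

```text
time: 1.43
eef_pos: [0.4369, -0.1735, 0.3762]
ee_rot: [0.0, 0.715, 0.699, -0.0]
contact_force: [0.2, -0.7, -0.2]
finger_gap: 0.0501
grip_force: 0.0
t 1.43 tcp [ 0.4369 -0.1735  0.3762] d_tool [ 0.2055  0.0884 -0.004 ] rotvec [-0.0001  0.0006 -0.0018]
```

Converted, 0.185 m is 1.85, 0.17 m is 1.7.

```bash
python3 drive.py '[[0, 0, 0, 0.3, 0.13, 0, 0.05], [0, 0, 0, 0.66, 0.28, 0, 0.05], [0, 0, 0, 1, 0.44, 0, 0.05], [0, 0, 0, 1.4, 0.6, 0, 0.05], [0, 0, 0, 1.7, 0.75, 0, 0.05], [0, 0, 0, 1.85, 0.85, 0, 0.05], [0, 0, 0, 1.85, 0.85, 0, 0.05], [0, 0, 0, 1.85, 0.85, 0, 0.05]]'
python3 - <<'E'
from workcell import env
from h import *
go(env,[.53,.03,.38],88.8)
x,R,s=pose(env);c=env.calibration("wrist");im=env.read_camera("wrist")
import json;json.dump({k:np.array(v).tolist() for k,v in c.items()},open("w1.json","w"))
cv2.imwrite("pics/w1.png",im)
E
```

```text
time: 2.1
eef_pos: [0.5264, 0.0079, 0.3756]
ee_rot: [-0.001, 0.715, 0.699, -0.0]
contact_force: [0.0, -1.0, -0.3]
finger_gap: 0.0496
grip_force: 0.0
t 2.1 tcp [0.5264 0.0079 0.3756] d_tool [ 0.0222  0.003  -0.0044] rotvec [-0.0014 -0.     -0.0028]
```

View pics/w1.png

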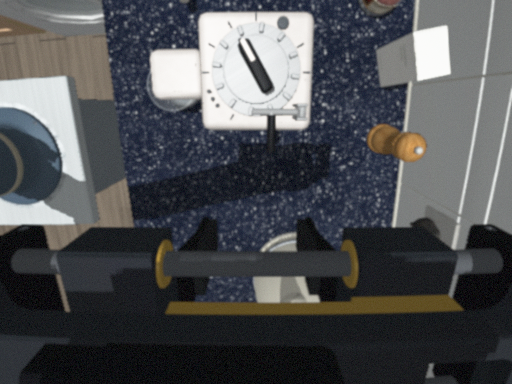

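The wrist picture shows the grinder at (255,70), the dial grip bar running from (243,43) to (270,92), the black pawl bar from (271,115) to (271,155), and the pivot at (300,112). Next I'll measure these with masks in both views.

Run:
```python
from workcell import env
from h import *
import json
cw=json.load(open("w1.json"));ct=env.calibration("top")
W=cv2.imread("pics/w1.png");T=cv2.imread("pics/t0.png")
def hull(im,cen,r,th=90):
    g=im.max(2);m=((g<th)*255).astype(np.uint8);k=np.zeros_like(m);cv2.circle(k,cen,r,255,-1);m&=k
    p=cv2.findNonZero(m);rc=cv2.minAreaRect(p);b=cv2.boxPoints(rc);return rc,b
for n,im,cen,r in[("T",T,(271,182),17),("W",W,(256,67),33)]:
    rc,b=hull(im,cen,r);print("dial",n,np.round(rc[0],1),np.round(rc[1],1),b.round(1).tolist())
a=hull(T,(271,182),17)[0][0];b=hull(W,(256,67),33)[0][0]
print("dial grip top",tri((ct,a),(cw,b)), plane(cw,b,.227))
# pawl bar: row/col profile in ROI
for n,im,(x0,y0,x1,y1) in[("T",T,(296,168,322,182)),("W",W,(262,112,281,160))]:
    R=im[y0:y1,x0:x1];print(n);print(R.max(2)[::1 if n=="T" else 3])
```

```text
dial T [270.  181.5] [ 7.2 30. ] [[255.0, 185.0], [281.79998779296875, 171.60000610351562], [285.0, 178.0], [258.20001220703125, 191.39999389648438]]
dial W [255.6  66.7] [55.6 12.7] [[236.8000030517578, 45.20000076293945], [247.89999389648438, 39.20000076293945], [274.29998779296875, 88.0999984741211], [263.20001220703125, 94.0999984741211]]
dial grip top (array([0.52807124, 0.13555418, 0.18980897]), [np.float64(0.0003055560075941397), np.float64(0.0003055560075941866)]) [0.52842339 0.13087596 0.227     ]
T
[[206 235 243 243 242 240 233 220 159  85  75  70  70  68  70  70  72  80
   80  73  79  82  73  85  84  85]
 [205 236 243 243 242 239 233 219 156  93  83  71  68  68  69  69  69  81
   85  78  97  89  74 108 114  86]
 [226 243 243 243 242 239 232 216 151  89  84  76  75  72  73  76  74  80
   80  80 104 104  80  75  70  71]
 [221 242 241 241 240 236 229 211 146  83  73  82  86  96  98  91  99  97
   91  95  86  79  91  90  78  80]
 [168 153 151 148 147 140 160 161 110  64  62  59  65  75  84  89  88  87
   87  91  86  81 117 114  93  99]
 [134  47  48  46  45  46  44  43  39  45
[... 1539 characters left out ...]
  39  52  52  48  32  27  29  40  42  48  60
   72]
 [ 77  77  71  64  56  34  33  37  49  49  47  37  26  25  39  41  52  57
   71]
 [ 85  81  74  67  55  42  38  39  49  37  39  32  31  22  37  34  29  51
   66]
 [ 62  73  76  67  53  38  33  40  44  49  35  34  26  32  41  46  52  74
   84]
 [ 42  39  32  28  30  38  36  43  44  43  41  32  34  52  56  52  49  47
   46]
 [ 49  36  38  38  25  24  35  33  40  45  38  32  32  33  41  40  36  31
   42]
 [ 38  41  38  46  34  34  37  39  43  41  33  27  30  33  32  43  45  48
   46]
 [ 40  48  46  49  39  39  39  33  35  43  35  36  27  32  26  30  37  46
   33]
 [ 53  54  52  45  42  45  39  41  36  46  47  48  36  31  23  44  50  45
   47]]
```

Run:
```python
from workcell import env
from h import *
import json
cw=json.load(open("w1.json"));ct=env.calibration("top");cs=env.calibration("scene")
W=cv2.imread("pics/w1.png");T=cv2.imread("pics/t0.png");S=cv2.imread("pics/s0.png")
def inlay(im,x0,y0,x1,y1,th=170):
    g=im[y0:y1,x0:x1].max(2);n,l,st,ce=cv2.connectedComponentsWithStats((g>th).astype(np.uint8));return [(st[i,4],(ce[i]+[x0,y0]).round(1).tolist()) for i in range(1,n)]
print("T",inlay(T,255,176,272,191));print("S",inlay(S,236,135,256,165));print("W",inlay(W,236,36,262,70))
for n,pts in{"inlay":((ct,(263.4,185.1)),(cs,(244.2,147.8))),"inlayTW":((ct,(263.4,185.1)),(cw,(248,50))),"bar end":((ct,(317.7,175.2)),(cs,(276,131.8)))}.items():
    x,e=tri(*pts);print(n,x.round(4),np.round(e,4))
print("bar from T at .19",plane(ct,(310,175.1),.19).round(4),"from W",plane(cw,(271.2,135),.19).round(4))
print("bar dir W",(plane(cw,(271.3,118),.19)-plane(cw,(270.9,142),.19)).round(4))
# deck corners/edges & tip of pawl, fine studs in W
g=cv2.cvtColor(W,cv2.COLOR_BGR2GRAY)[5:135,150:325];m=(g>150).astype(np.uint8)
k=cv2.morphologyEx(m,cv2.MORPH_OPEN,np.ones((5,5)));c=max(cv2.findContours(m,0,1)[0],key=cv2.contourArea)+[150,5]
q=c[:,0][c[:,0,0]>212];rc=cv2.minAreaRect(q);print(rc);b=cv2.boxPoints(rc)
print([plane(cw,p,.155).round(4).tolist() for p in b])
```

```text
T [(np.int32(124), [260.5, 180.7]), (np.int32(25), [268.2, 188.8]), (np.int32(2), [258.5, 190.0])]
S [(np.int32(3), [255.0, 137.0]), (np.int32(25), [243.5, 146.6]), (np.int32(48), [236.9, 153.4]), (np.int32(74), [252.8, 158.3])]
W [(np.int32(546), [247.6, 50.2])]
inlay [0.5162 0.15   0.2283] [0.0003 0.0003]
inlayTW [0.5185 0.1508 0.2133] [0.0016 0.0016]
bar end [0.5446 0.0261 0.1919] [0.0004 0.0004]
bar from T at .19 [0.5449 0.0438 0.19  ] from W [0.5476 0.0477 0.19  ]
bar dir W [0.0009 0.0322 0.    ]
((263.0, 70.0), (116.0, 100.0), 90.0)
[[0.4723, 0.2121, 0.155], [0.6077, 0.209, 0.155], [0.6114, 0.0533, 0.155], [0.463, 0.0566, 0.155]]
```

Triangulated heights: inlay 228 mm, bar 192 mm, both agreeing with the text. The bar is at about (0.547, 0.046) and the dial axis at about (0.527, 0.133).

Run:
```python
from workcell import env
from h import *
go(env,[.5468,.0456,.174],88.8)
```

```text
t 2.15 tcp [0.5262 0.0065 0.3757] d_tool [0.0397 0.0198 0.2017] rotvec [-0.0013  0.0006 -0.0054]
```

```bash
python3 drive.py '[[0, 0, 0, 0.2, 0.1, 0.2, 0.05], [0, 0, 0, 0.397, 0.198, 0.5, 0.05], [0, 0, 0, 0.397, 0.198, 0.9, 0.05], [0, 0, 0, 0.397, 0.198, 1.2, 0.05], [0, 0, 0, 0.397, 0.198, 1.2, 0.05], [0, 0, 0, 0.397, 0.198, 1.2, 0.05]]'
python3 - <<'E'
from workcell import env
from h import *
go(env,[.5468,.0456,.174],88.8)
import json
c=env.calibration("wrist");im=env.read_camera("wrist")
json.dump({k:np.array(v).tolist() for k,v in c.items()},open("w2.json","w"))
cv2.imwrite("pics/w2.png",im)
E
```

```text
time: 2.65
eef_pos: [0.5466, 0.0443, 0.2556]
ee_rot: [-0.001, 0.717, 0.697, -0.001]
contact_force: [0.8, 1.0, 0.0]
finger_gap: 0.0502
grip_force: 0.0
t 2.65 tcp [0.5466 0.0443 0.2556] d_tool [0.0014 0.0004 0.0816] rotvec [-0.0027  0.0011 -0.0078]
```

View pics/w2.png

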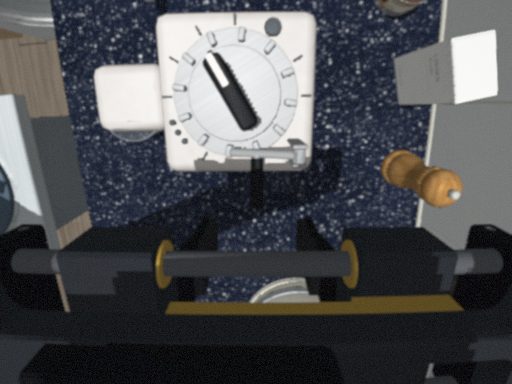

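In the wrist view the bar is at (258,185), centred between the fingers at u≈208 and 308. I'll descend and pinch it.

Converted, 0.081 m is 0.81, 0.06 m is 0.6, -0.006 rad is -0.06.

```bash
python3 drive.py '[[0, 0, -0.06, 0.014, 0, 0.3, 0.05], [0, 0, -0.06, 0.014, 0, 0.6, 0.05], [0, 0, -0.06, 0.014, 0, 0.81, 0.05], [0, 0, -0.06, 0.014, 0, 0.81, 0.05], [0, 0, -0.06, 0.014, 0, 0.81, 0.03], [0, 0, -0.06, 0.014, 0, 0.81, 0.005], [0, 0, -0.06, 0.014, 0, 0.81, 0.005], [0, 0, -0.06, 0.014, 0, 0.81, 0.005]]' 12
python3 - <<'E'
from workcell import env
from h import *
go(env,[.5468,.0456,.174],88.8)
# dial from w1/w2 two places
import json
c1=json.load(open("w1.json"));c2=json.load(open("w2.json"));W=cv2.imread("pics/w2.png")
g=W[45:100,198:240].max(2);n,l,st,ce=cv2.connectedComponentsWithStats((g>170).astype(np.uint8))
print([(st[i,4],(ce[i]+[198,45]).round(1)) for i in range(1,n)])
print(tri((c1,(242,40.5)),(c2,(208,55))),tri((c1,(270,92)),(c2,(248,128))))
E
```

```text
time: 3.37
eef_pos: [0.5488, 0.048, 0.1773]
ee_rot: [0.001, 0.714, 0.7, 0.001]
contact_force: [-0.2, -0.9, -0.2]
finger_gap: 0.0307
grip_force: 0.0
t 3.37 tcp [0.5488 0.048  0.1773] d_tool [-0.0024 -0.002   0.0033] rotvec [ 0.0038 -0.0001  0.0005]
[(np.int32(1496), array([215.8,  68.8]))]
(array([0.51318934, 0.16112048, 0.22281353]), [np.float64(0.000694535040819968), np.float64(0.0006945350408198705)]) (array([0.5434933 , 0.10366393, 0.21943614]), [np.float64(0.002130540264180681), np.float64(0.0021305402641804325)])
```

```bash
python3 drive.py '[[0, 0, 0, 0, -0.01, 0, 0.005], [0, 0, 0, 0, -0.01, 0, 0.005], [0, 0, 0, 0, -0.01, 0, 0.005], [0, 0, 0, 0, -0.01, 0, 0.005], [0, 0, 0, 0, -0.01, 0, 0.005], [0, 0, 0, 0, -0.01, 0, 0.005]]' 12; python3 -c "
from workcell import env
from h import *
go(env,[.5468,.0456,.174],88.8)"
```

```text
time: 3.87
eef_pos: [0.5464, 0.0479, 0.1752]
ee_rot: [-0.0, 0.714, 0.7, -0.0]
contact_force: [-0.4, -0.6, -1.0]
finger_gap: 0.0059
grip_force: 0.0
t 3.87 tcp [0.5464 0.0479 0.1752] d_tool [-0.0022  0.0004  0.0012] rotvec [-0.0001  0.0001  0.001 ]
```

The gap closed to 6 mm with no grip force, so the bar isn't between the pads. I'll take another look.

Run:
```python
from workcell import env
from h import *
a=env.read_camera("wrist");s=env.read_camera("scene")
s=cv2.resize(s[95:215,190:320],(520,480),interpolation=cv2.INTER_CUBIC)
o=np.zeros((600,790,3),np.uint8);o[:480,:520]=s;w=cv2.resize(a[100:300,170:370],(270,270));o[:270,520:]=w
cv2.imwrite("pics/c3.png",o);print(env.sense())
```

```text
{'time': 3.9667, 'joints': array([ 0.38660155,  0.35282913, -0.69247787,  1.81936746,  0.25564925,
        1.06032252, -0.42187668]), 'qd': array([ 7.74250236e-04,  2.25185378e-04, -2.96932559e-06,  2.13607809e-04,
       -2.22411504e-04,  1.08223070e-03,  2.48688279e-04]), 'effort': array([ 8.90852407e-04, -3.74340463e+01, -5.28549761e+00, -2.19833708e+01,
       -6.37989538e-02,  3.82292972e-03,  9.85618294e-05]), 'eef_pos': array([0.54641811, 0.04784728, 0.17518853]), 'ee_rot': array([-8.18259686e-06,  7.14145998e-01,  6.99996780e-01, -3.40233233e-05]), 'contact_force': array([ 0.02500536, -0.12137893, -0.21683877]), 'moment': array([-0.04558948, -0.14111526,  0.0176974 ]), 'grip_force': 0.0, 'finger_gap': 0.00521764022310996}
```

View pics/c3.png

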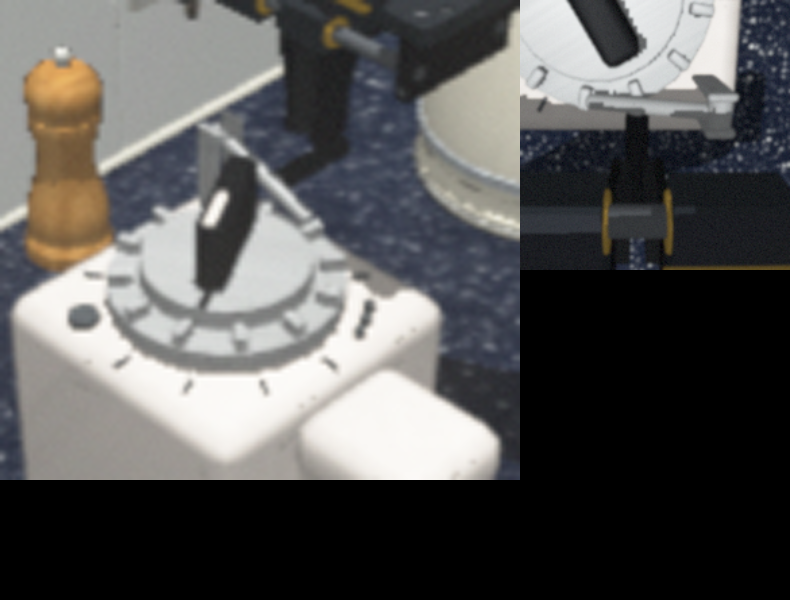

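Run:
```python
from workcell import env
from h import *
cs=env.calibration("scene")
for X in([.5464,.0478,.1752],[.5464,.0478,.1942],[.5466,.026,.19],[.5466,.0456,.19],[.5466,.0756,.19]):print(X,proj(cs,X).round(1),((proj(cs,X)-[190,95])*4).round())
cw=env.calibration("wrist");
for X in([.5464,.0478,.1752],[.5466,.026,.19],[.5466,.0756,.19]):
  p=proj(cw,X);print(p.round(1),((p-[170,100])*1.35+[520,0]).round())
```

```text
[0.5464, 0.0478, 0.1752] [268.  142.2] [312. 189.]
[0.5464, 0.0478, 0.1942] [268.3 134.7] [313. 159.]
[0.5466, 0.026, 0.19] [275.1 132.2] [340. 149.]
[0.5466, 0.0456, 0.19] [268.8 135.9] [315. 164.]
[0.5466, 0.0756, 0.19] [259.1 141.8] [276. 187.]
[255.7 211.8] [636. 151.]
[256.4 246.6] [637. 198.]
[255.  181.8] [635. 110.]
```

Run:
```python
from workcell import env
from h import *
a=env.read_camera("wrist");s=env.read_camera("scene")
s=cv2.resize(s[110:160,240:300],(600,500),interpolation=cv2.INTER_CUBIC)
s=np.clip(s.astype(float)*2.2,0,255).astype(np.uint8)
w=cv2.resize(a[150:290,226:286],(200,467));w=np.clip(w.astype(float)*2.2,0,255).astype(np.uint8)
o=np.zeros((500,800,3),np.uint8);o[:,:600]=s;o[:467,600:]=w
cv2.imwrite("pics/c4.png",o);x=env.sense();print(x['finger_gap'],x['grip_force'])
```

```text
0.004798610080947053 0.0
```

View pics/c4.png

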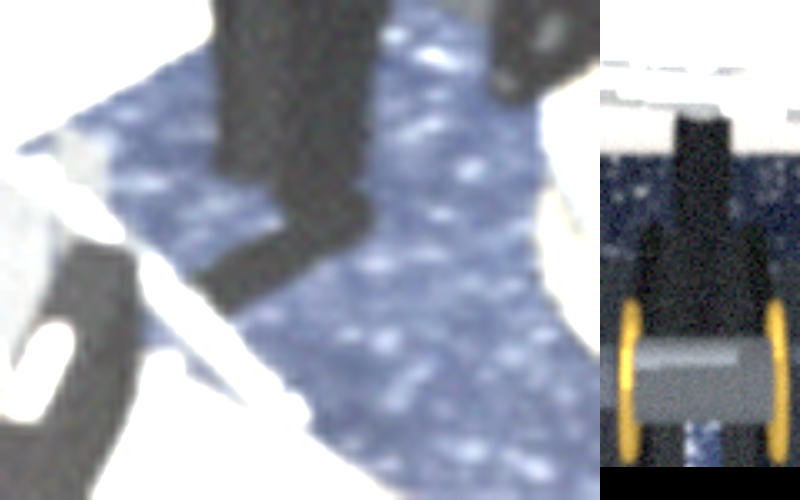

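The scene view shows the finger tips ending at about bar-top height, around px (273,133), although the TCP should project to (268,142). I'll check this numerically by differencing against the first picture with the fingers reopened.

```bash
python3 drive.py '[[0, 0, 0, 0, 0, 0, 0.05], [0, 0, 0, 0, 0, 0, 0.05], [0, 0, 0, 0, 0, 0, 0.05], [0, 0, 0, 0, 0, 0, 0.05], [0, 0, 0, 0, 0, 0, 0.05], [0, 0, 0, 0, 0, 0, 0.05], [0, 0, 0, 0, 0, 0, 0.05], [0, 0, 0, 0, 0, 0, 0.05]]'
python3 - <<'E'
from workcell import env
from h import *
x,R,s=pose(env);print(x)
a=env.read_camera("scene");b=cv2.imread("pics/s0.png");cs=env.calibration("scene")
cv2.imwrite("/tmp/s5.png",a)
d=np.abs(a.astype(int)-b).max(2)>35
for r in range(112,152,1):print(r,''.join('#' if v else '.' for v in d[r,240:300]))
for s in(-1,1):
  for t in(0.025,.04):print(s,t,[proj(cs,x+R.apply([u,s*t,0])).round(1).tolist() for u in(-.0095,.0095)])
E
```

```text
time: 4.73
eef_pos: [0.5465, 0.0478, 0.1753]
ee_rot: [0.0, 0.714, 0.7, 0.0]
contact_force: [-0.5, -0.1, -0.2]
finger_gap: 0.047
grip_force: 0.0
[0.54645426 0.04783073 0.17525787]
112 ..............##########.............##########...###...####
113 ..............#########.............###########...###...####
114 .............#########..............###########...###...####
115 ..............#########.............###########..###########
116 ..............####....#.............###.#######...##########
117 ..............##...##...............##########.....########.
118 ..............####.###..............#########.......#####...
119 ..............##....##..............#########.......#.......
120 ...............###..................#########...............
121 ..............##....................#########...............
122 ...............#....................#########...............
123 ......###........#...................#######................
124 ......####...........................#######................
125 .....####...........................########................
126 .....##
[... 1142 characters left out ...]
................
144 ............................................................
145 ..............#.............................................
146 ............................................................
147 ............................................................
148 ............................................................
149 .............................#..............................
150 ............................##..............................
151 .............................##.............................
-1 0.025 [[279.9, 145.3], [273.7, 149.1]]
-1 0.04 [[285.3, 148.3], [279.1, 152.1]]
1 0.025 [[262.4, 135.6], [256.2, 139.2]]
1 0.04 [[257.4, 132.8], [251.2, 136.3]]
```

Run:
```python
from workcell import env
from h import *
x,R,s=pose(env);cw=env.calibration("wrist");im=env.read_camera("wrist")
for z in(0,-.02,-.035,-.05):print(z,[proj(cw,x+R.apply([u,t,z])).round(0).tolist() for u in(.0095,-.0095) for t in(-.025,-.04)])
cs=env.calibration("scene")
for z in(0,-.02,-.035,-.05):print(z,[proj(cs,x+R.apply([u,t,z])).round(0).tolist() for u in(.0095,-.0095) for t in(-.025,-.04)])
g=im.max(2);print(g[196:240:2,180:336:4])
a=cv2.imread("/tmp/s5.png").max(2);print(a[118:152,268:292])
```

```text
0 [[223.0, 200.0], [203.0, 200.0], [224.0, 223.0], [204.0, 223.0]]
-0.02 [[219.0, 209.0], [198.0, 209.0], [220.0, 234.0], [199.0, 234.0]]
-0.035 [[216.0, 218.0], [193.0, 218.0], [217.0, 244.0], [195.0, 244.0]]
-0.05 [[213.0, 227.0], [187.0, 227.0], [214.0, 256.0], [190.0, 256.0]]
0 [[274.0, 149.0], [279.0, 152.0], [280.0, 145.0], [285.0, 148.0]]
-0.02 [[274.0, 141.0], [280.0, 144.0], [280.0, 137.0], [286.0, 140.0]]
-0.035 [[274.0, 135.0], [280.0, 138.0], [281.0, 131.0], [286.0, 134.0]]
-0.05 [[275.0, 129.0], [280.0, 132.0], [281.0, 125.0], [287.0, 128.0]]
[[ 76  71  63  63  68  66  71  73  72  62  62  59  64  64  62  69  64  32
   16  18  31  34  73  57  55  66  65  65  78  57  59  67  92  88  93  91
   87  67  32]
 [ 64  64  56  46  54  53  55  63  84  39  42  31  37  45  34  35  39  26
   20  21  16  15  40  31  31  55  26  37  52  25  23  48  91  99  93  97
   99  88  38]
 [ 56  57  74  57  57  46  52  54  75  32  51  37  37  47  36  33  41  19
   15  27  24  21  35  39  46  53  39  34  54  37  34  33  89  95  93  97
   96  87  31]
 [ 50  54  88  56  67  53  48  48  44  40  47  38
[... 5783 characters left out ...]
76  76  76  76  74  77  77  79  87  91  91  86  88  90  86  80  82
   85  89  86  91 103 107]
 [ 79  80  77  79  78  74  72  73  75  76  81  84  87  94  98  90  84  78
   80  85  88  89  94  97]
 [ 81  78  74  78  76  76  74  73  75  73  80  87  96 105 101  87  82  78
   80  85  95  93  82  83]
 [ 86  76  77  78  80  78  76  76  78  77  85  95  99  92  84  82  80  79
   77  79  86  85  83  80]
 [ 98  86  83  83  81  79  77  74  80  83  90 101 100  90  80  81  81  81
   79  78  83  86  84  78]
 [132 108  87  79  80  80  73  72  76  82  93 103  96  83  81  86  90  84
   80  79  83  87  86  83]
 [174 121 100  74  72  74  70  68  70  75  81  83  83  81  76  87  89  83
   82  85  82  85  83  82]]
```

Both views put the real finger tips about 35 mm short of the reported TCP. I'll shift outward, clear of the deck edge, and descend while watching the force.

```bash
python3 -c "
from workcell import env
print(env.grip_depth)"; python3 drive.py '[[0, 0, 0, -0.09, 0.005, 0, 0.05], [0, 0, 0, -0.09, 0.005, 0, 0.05], [0, 0, 0, -0.09, 0.005, 0.1, 0.05], [0, 0, 0, -0.09, 0.005, 0.18, 0.05], [0, 0, 0, -0.09, 0.005, 0.18, 0.05]]'
```

```text
0.0187
time: 5.25
eef_pos: [0.5451, 0.0384, 0.1549]
ee_rot: [-0.001, 0.714, 0.7, -0.002]
contact_force: [0.2, 0.2, -0.7]
finger_gap: 0.0497
grip_force: 0.0
```

```bash
python3 drive.py '[[0, 0, 0, 0, 0, 0.06, 0.05], [0, 0, 0, 0, 0, 0.12, 0.05], [0, 0, 0, 0, 0, 0.17, 0.05], [0, 0, 0, 0, 0, 0.17, 0.05]]'
python3 - <<'E'
from workcell import env
from h import *
x,R,s=pose(env);cs=env.calibration("scene");a=env.read_camera("scene");cv2.imwrite("/tmp/s6.png",a)
b=cv2.imread("/tmp/s5.png")
g=cv2.GaussianBlur(a,(3,3),0).max(2)
for r in range(118,156):print(r,''.join('#' if v<52 else '.' for v in g[r,245:300]))
for z in(0,-.02,-.035,-.05):print(z,[proj(cs,x+R.apply([u,t,z])).round(0).tolist() for u in(.0095,-.0095) for t in(-.025,-.04)])
E
```

```text
time: 5.58
eef_pos: [0.5459, 0.0388, 0.1389]
ee_rot: [-0.001, 0.714, 0.7, -0.001]
contact_force: [0.2, -0.5, 0.9]
finger_gap: 0.0499
grip_force: 0.0
118 ...........##########......#####...........########....
119 ...........##########......#######..........###########
120 ...........##########......#########........###########
121 ...........#########.......#########.........##########
122 ...........##########.......########.........##########
123 ...........##########........#######..........#########
124 ...........##########..........#####..........#########
125 ...........##########............###..........#########
126 ............#########.............###....##...#########
127 ............########..............##########..######.##
128 ............########..............###########.#####..##
129 ............########.........##..###########..#####.###
130 ............########.......#################..#########
131 ............########......##################...#######.
132 ............########....###################.....#####..
133 ............#########..########...#########....
[... 909 characters left out ...]
149 ..#####................................................
150 ..#####................................................
151 ..####.................................................
152 .#####.................................................
153 #####..................................................
154 #####..................................................
155 ####...................................................
0 [[276.0, 161.0], [281.0, 164.0], [282.0, 158.0], [287.0, 161.0]]
-0.02 [[276.0, 154.0], [282.0, 157.0], [282.0, 150.0], [288.0, 153.0]]
-0.035 [[277.0, 148.0], [282.0, 151.0], [283.0, 144.0], [288.0, 147.0]]
-0.05 [[277.0, 142.0], [283.0, 145.0], [283.0, 138.0], [289.0, 141.0]]
```

Confirmed: the tips are now at about 0.175 and straddle the bar. Closing.

Converted, 0.001 m is 0.01.

```bash
python3 drive.py '[[0, 0, 0, 0, 0.01, 0, 0], [0, 0, 0, 0, 0.01, 0, 0], [0, 0, 0, 0, 0.01, 0, 0], [0, 0, 0, 0, 0.01, 0, 0], [0, 0, 0, 0, 0.01, 0, 0], [0, 0, 0, 0, 0.01, 0, 0], [0, 0, 0, 0, 0.01, 0, 0], [0, 0, 0, 0, 0.01, 0, 0]]' 12
```

```text
time: 6.3
eef_pos: [0.5461, 0.0387, 0.1398]
ee_rot: [-0.001, 0.714, 0.7, -0.001]
contact_force: [-4.8, 0.3, 1.0]
finger_gap: 0.0115
grip_force: 12.0
```

```bash
python3 drive.py '[[0, 0, 0, 0, -0.036, -0.134, 0], [0, 0, 0, 0, -0.024, -0.273, 0], [0, 0, 0, 0, 0.035, -0.398, 0], [0, 0, 0, 0, 0.133, -0.497, 0], [0, 0, 0, 0, 0.259, -0.555, 0], [0, 0, 0, 0, 0.398, -0.567, 0], [0, 0, 0, 0, 0.532, -0.532, 0], [0, 0, 0, 0, 0.609, -0.484, 0]]' 12;python3 drive.py '[[0, 0, 0, 0, 0, 0, 0], [0, 0, 0, 0, 0, 0, 0]]'
```

```text
time: 6.97
eef_pos: [0.6103, 0.0372, 0.1904]
ee_rot: [0.001, 0.714, 0.7, 0.001]
contact_force: [-2.2, -0.3, 2.3]
finger_gap: 0.0113
grip_force: 12.0
time: 7.13
eef_pos: [0.6107, 0.0372, 0.1897]
ee_rot: [0.002, 0.714, 0.7, 0.002]
contact_force: [3.5, -1.9, 3.9]
finger_gap: 0.0113
grip_force: 12.0
```

Converted, -0.06 m is -0.6, -0.07 m is -0.7.

```bash
python3 drive.py '[[0, 0, 0, 0, 0, 0, 0.045], [0, 0, 0, 0, 0, 0, 0.045], [0, 0, 0, 0, 0, 0, 0.045], [0, 0, 0, 0, 0, 0, 0.045], [0, 0, 0, 0, 0, 0, 0.045], [0, 0, 0, 0, 0, -0.3, 0.045], [0, 0, 0, 0, 0, -0.6, 0.045], [0, 0, 0, 0, 0, -0.7, 0.045]]';python3 - <<'E'
from workcell import env
from h import *
x,R,s=pose(env);print(x,s['finger_gap'])
go(env,[.528,.1325,.26],118.3)
b=env.read_camera("top");cv2.imwrite("/tmp/t7.png",b);w=env.read_camera("wrist")
o=np.zeros((480,800,3),np.uint8);o[:,:440]=cv2.resize(b[120:240,230:340],(440,480),interpolation=cv2.INTER_CUBIC);o[:270,440:]=cv2.resize(w,(360,270));cv2.imwrite("pics/c7.png",o)
E
```

```text
time: 7.8
eef_pos: [0.6101, 0.0387, 0.2627]
ee_rot: [0.002, 0.714, 0.7, 0.002]
contact_force: [1.1, 0.9, 0.9]
finger_gap: 0.0442
grip_force: 0.0
[0.61013661 0.0387004  0.2626945 ] 0.044219626284552775
t 7.8 tcp [0.6101 0.0387 0.2627] d_tool [ 0.0922 -0.084   0.0023] rotvec [ 5.600e-03  4.000e-04 -5.135e-01]
```

View pics/c7.png

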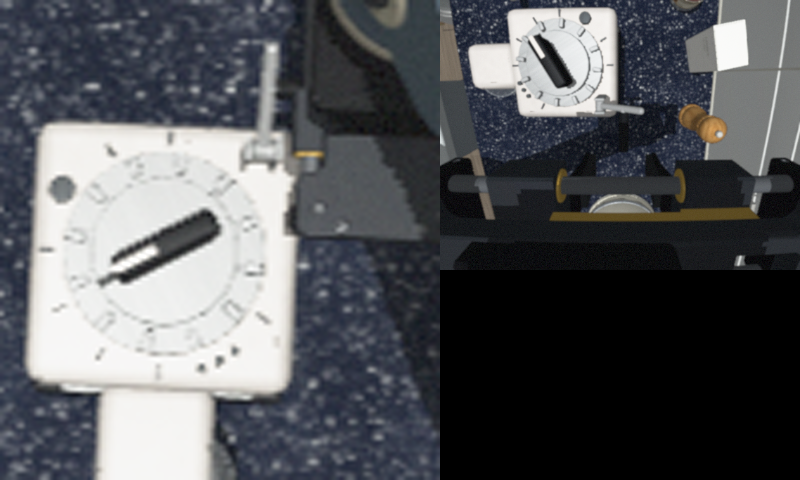

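The pawl is flipped to the rear, as seen in both views, and the dial hasn't moved. Now to the dial.

The rows are not in the units I measure in: shifts go in units of 100 mm and turns go in units of 0.1 rad. I convert before sending: 0.0922 m is 0.922, -0.084 m is -0.84, -0.517 rad is -5.17.

```bash
python3 drive.py '[[0, 0, -1.2, 0.25, -0.23, 0, 0.045], [0, 0, -2.4, 0.53, -0.49, 0, 0.045], [0, 0, -3.6, 0.79, -0.72, 0, 0.045], [0, 0, -4.8, 0.922, -0.84, 0, 0.045], [0, 0, -5.17, 0.922, -0.84, 0, 0.045], [0, 0, -5.17, 0.922, -0.84, 0.2, 0.045], [0, 0, -5.17, 0.922, -0.84, 0.3, 0.045], [0, 0, -5.17, 0.922, -0.84, 0.3, 0.045]]';python3 - <<'E'
from workcell import env
from h import *
go(env,[.528,.1325,.16],118.6)
x,R,s=pose(env);c=env.calibration("wrist");im=env.read_camera("wrist");cv2.imwrite("/tmp/w8.png",im)
cs=env.calibration("top");t=env.read_camera("top")
g=im.max(2)
for h in(.227,.188):
  for a in(0,.032,-.032,.043):
    d=np.array([np.cos(np.radians(118.8)),np.sin(np.radians(118.8)),0])*a
    print(h,a,proj(c,np.array([.528,.1325,h])+d).round(0))
for r in range(40,250,5):print(r,''.join('#' if v<70 else '.' for v in g[r,180:340:3]))
E
```

```text
time: 8.57
eef_pos: [0.524, 0.13, 0.2248]
ee_rot: [-0.003, 0.512, 0.859, -0.003]
contact_force: [0.3, -1.4, 0.4]
finger_gap: 0.0449
grip_force: 0.0
t 8.57 tcp [0.524  0.13   0.2248] d_tool [0.0002 0.0052 0.0648] rotvec [-0.0072 -0.0016 -0.0023]
0.227 0 [262. 212.]
0.227 0.032 [262. 171.]
0.227 -0.032 [262. 250.]
0.227 0.043 [262. 156.]
0.188 0 [261. 196.]
0.188 0.032 [261. 161.]
0.188 -0.032 [261. 229.]
0.188 0.043 [261. 148.]
40 ####.###.#.####..#########.###..#...#.#....##...######
45 ########.######....##..####.######.#.######..#.#..####
50 #.####..#..###...#.#.###...#....##...#..##.#...#..###.
55 #.##..###..#.......#####..###......##.##.....#.##..#..
60 ..######.#.###...#..######..#####.#...###..#......####
65 ##...#..####.##..#......#.#.##...#..######.#.##...#.#.
70 ....####..##..#######......#####.##.....#.#.#..####..#
75 .###########..##....####..##...#.##.##.#.##.####..####
80 #...##..##.##.#..........####........###.##..#.#..#.##
85 ###...##..##.#............###.#........#####.########.
90 #...#..##...#................##.#.##..###########...##
95 .####.####..#...............
[... 1096 characters left out ...]
#.....................##...##......................
195 .........................##...##......................
200 ...##....................##...##......................
205 .........................##..###.....................#
210 .........................#######.....................#
215 .........................#######...................###
220 ........######...........#######......#####........###
225 ##......######...........#######......######.........#
230 #####..#######...........######.......#######.......##
235 ####..########...........######.......#############.##
240 #.############...........######.......###########..##.
245 #.############...........######.......###########.##..
```

Converted, 0.006 m is 0.06, 0.064 m is 0.64.

```bash
python3 drive.py '[[0, 0, 0, 0, 0.06, 0, 0.045], [0, 0, 0, 0, 0.06, 0.2, 0.045], [0, 0, 0, 0, 0.06, 0.45, 0.045], [0, 0, 0, 0, 0.06, 0.64, 0.03], [0, 0, 0, 0, 0.06, 0.64, 0.0], [0, 0, 0, 0, 0.06, 0.64, 0.0], [0, 0, 0, 0, 0.06, 0.64, 0.0], [0, 0, 0, 0, 0.06, 0.64, 0.0]]' 20; python3 drive.py '[[0, 0, 0, 0, 0, 0, 0], [0, 0, 0, 0, 0, 0, 0]]' 20
```

```text
time: 9.33
eef_pos: [0.5296, 0.1331, 0.1658]
ee_rot: [-0.001, 0.512, 0.859, -0.003]
contact_force: [-14.2, -5.8, 10.9]
finger_gap: 0.0196
grip_force: 7.4
time: 9.5
eef_pos: [0.5278, 0.1321, 0.1658]
ee_rot: [-0.002, 0.512, 0.859, -0.005]
contact_force: [-13.1, -5.9, 9.9]
finger_gap: 0.0157
grip_force: 19.9
```

Converted, -0.002 m is -0.02, -0.005 m is -0.05.

```bash
python3 drive.py '[[0, 0, 0, 0, -0.02, -0.03, 0], [0, 0, 0, 0, -0.03, -0.05, 0], [0, 0, 0, 0, -0.03, -0.05, 0]]' 25; python3 -c "
from workcell import env
from h import *
go(env,[.528,.1325,.166],118.8);s=env.sense();print(s['moment'],s['contact_force'],s['joints'].round(2))"
```

```text
time: 9.75
eef_pos: [0.528, 0.1324, 0.1661]
ee_rot: [-0.001, 0.512, 0.859, 0.0]
contact_force: [6.8, 3.4, -28.4]
finger_gap: 0.0159
grip_force: 25.0
t 9.75 tcp [0.528  0.1324 0.1661] d_tool [0.0001 0.0001 0.0001] rotvec [-0.0013 -0.0025 -0.0059]
[ 0.7820733  -1.41873046 -0.07029226] [  6.81537711   3.35738409 -28.35021533] [ 0.32  0.39 -0.81  1.83  0.32  1.06 -0.12]
```

Converted, 0.001 m is 0.01, 0.0035 m is 0.035, -0.3 rad is -3.

```bash
python3 drive.py '[[0, 0, 0, 0, 0.01, 0.035, 0], [0, 0, 0, 0, 0.01, 0.035, 0], [0, 0, -1, 0, 0.01, 0.035, 0], [0, 0, -2, 0, 0.01, 0.035, 0], [0, 0, -3, 0, 0.01, 0.035, 0], [0, 0, -3, 0, 0.01, 0.035, 0]]' 25; python3 -c "
from workcell import env
from h import *
go(env,[.528,.1325,.166],118.8);s=env.sense();print(s['moment'],s['contact_force'],s['joints'].round(2))"
```

```text
time: 10.25
eef_pos: [0.5281, 0.1324, 0.166]
ee_rot: [-0.001, 0.376, 0.927, -0.002]
contact_force: [-5.3, -2.2, -4.6]
finger_gap: 0.0158
grip_force: 25.0
t 10.25 tcp [0.5281 0.1324 0.166 ] d_tool [ 0.0001 -0.      0.    ] rotvec [-0.0046 -0.0005  0.2977]
[-0.36031702  0.84917071 -0.02270844] [-5.3251768  -2.19320839 -4.63042598] [ 0.36  0.41 -0.88  1.83  0.36  1.07  0.15]
```

Converted, -0.6 rad is -6.

```bash
python3 drive.py '[[0, 0, -1, 0, 0, 0, 0], [0, 0, -2, 0, 0, 0, 0], [0, 0, -3, 0, 0, 0, 0], [0, 0, -4, 0, 0, 0, 0], [0, 0, -5, 0, 0, 0, 0], [0, 0, -6, 0, 0, 0, 0], [0, 0, -6, 0, 0, 0, 0]]' 25; python3 -c "
from workcell import env
from h import *
go(env,[.528,.1325,.166],202.8);s=env.sense();print(s['moment'],s['contact_force'],s['joints'].round(2))"
```

```text
time: 10.83
eef_pos: [0.5283, 0.1328, 0.166]
ee_rot: [-0.002, 0.086, 0.996, -0.001]
contact_force: [-5.9, -1.1, -5.1]
finger_gap: 0.0159
grip_force: 25.0
t 10.83 tcp [0.5283 0.1328 0.166 ] d_tool [ 0.0003 -0.0003  0.    ] rotvec [-0.0012 -0.0038 -0.5691]
[-0.14948515  0.90473922 -0.18418646] [-5.93622891 -1.0755326  -5.10994666] [ 0.45  0.46 -1.02  1.82  0.44  1.11  0.67]
```

```bash
python3 drive.py '[[0, 0, -1, 0, 0, 0, 0], [0, 0, -2, 0, 0, 0, 0], [0, 0, -3, 0, 0, 0, 0], [0, 0, -4, 0, 0, 0, 0], [0, 0, -5, 0, 0, 0, 0], [0, 0, -5.7, 0, 0, 0, 0], [0, 0, -5.7, 0, 0, 0, 0], [0, 0, -5.7, 0, 0, 0, 0]]' 25; python3 -c "
from workcell import env
from h import *
go(env,[.528,.1325,.166],202.8);s=env.sense();print(s['moment'],s['contact_force'],s['joints'].round(2))"
```

```text
time: 11.5
eef_pos: [0.5283, 0.1332, 0.166]
ee_rot: [-0.002, -0.196, 0.981, -0.0]
contact_force: [-4.6, -0.2, -4.9]
finger_gap: 0.0159
grip_force: 25.0
t 11.5 tcp [0.5283 0.1332 0.166 ] d_tool [ 0.0005 -0.0005  0.    ] rotvec [ 0.0003 -0.0036 -0.0026]
[-0.01431242  0.8204362  -0.06461972] [-4.60752906 -0.21361083 -4.89696367] [ 0.53  0.53 -1.16  1.82  0.53  1.15  1.15]
```

```bash
python3 drive.py '[[0, 0, 0, 0, 0, 0, 0.045], [0, 0, 0, 0, 0, 0, 0.045], [0, 0, 0, 0, 0, 0, 0.045], [0, 0, 0, 0, 0, 0, 0.045], [0, 0, 0, 0, 0, -0.3, 0.045], [0, 0, 0, 0, 0, -0.6, 0.045], [0, 0, 0, 0, 0, -0.95, 0.05], [0, 0, 0, 0, 0, -1, 0.05]]'
python3 - <<'E'
from workcell import env
from h import *
go(env,[.614,.039,.265],88.8)
c=env.calibration("wrist");im=env.read_camera("wrist");t=env.read_camera("top");cv2.imwrite("/tmp/t9.png",t);cv2.imwrite("/tmp/w9.png",im)
E
```

```text
time: 12.17
eef_pos: [0.533, 0.1359, 0.2725]
ee_rot: [0.005, -0.197, 0.98, 0.001]
contact_force: [1.4, 1.5, 0.5]
finger_gap: 0.0487
grip_force: 0.0
t 12.17 tcp [0.533  0.1359 0.2725] d_tool [-0.0373 -0.1206  0.0079] rotvec [0.0101 0.0074 1.9875]
```

```bash
python3 drive.py '[[0, 0, 1.2, -0.05, -0.15, 0, 0.05], [0, 0, 2.4, -0.1, -0.3, 0, 0.05], [0, 0, 3.6, -0.15, -0.5, 0, 0.05], [0, 0, 4.8, -0.2, -0.7, 0, 0.05], [0, 0, 6, -0.25, -0.85, 0, 0.05], [0, 0, 7.2, -0.3, -1, 0, 0.05], [0, 0, 8.4, -0.35, -1.15, 0, 0.05], [0, 0, 9.6, -0.373, -1.206, 0, 0.05]]'; python3 drive.py '[[0, 0, 1.2, 0, 0, 0, 0.05], [0, 0, 2.4, 0, 0, 0, 0.05], [0, 0, 3.6, 0, 0, 0, 0.05], [0, 0, 4.8, 0, 0, 0, 0.05], [0, 0, 6, 0, 0, 0, 0.05], [0, 0, 7.2, 0, 0, 0, 0.05], [0, 0, 8.4, 0, 0, 0, 0.05], [0, 0, 9.6, 0, 0, 0, 0.05]]'
python3 - <<'E'
from workcell import env
from h import *
go(env,[.614,.039,.183],88.8)
E
```

```text
time: 12.93
eef_pos: [0.6118, 0.0333, 0.2639]
ee_rot: [-0.001, 0.283, 0.959, -0.001]
contact_force: [0.7, -0.3, -0.8]
finger_gap: 0.0501
grip_force: 0.0
time: 13.6
eef_pos: [0.6103, 0.036, 0.2643]
ee_rot: [-0.001, 0.693, 0.721, -0.001]
contact_force: [0.0, -0.8, 0.4]
finger_gap: 0.05
grip_force: 0.0
t 13.6 tcp [0.6103 0.036  0.2643] d_tool [0.0029 0.004  0.0813] rotvec [-0.0025  0.0007  0.0617]
```

```bash
python3 drive.py '[[0, 0, 0.6, 0.03, 0.04, 0, 0.05], [0, 0, 0.6, 0.03, 0.04, 0.2, 0.05], [0, 0, 0.6, 0.03, 0.04, 0.5, 0.05], [0, 0, 0.6, 0.03, 0.04, 0.81, 0.05], [0, 0, 0.6, 0.03, 0.04, 0.81, 0.05]]'
python3 - <<'E'
from workcell import env
from h import *
go(env,[.614,.039,.183],88.8)
x,R,s=pose(env);c=env.calibration("wrist");im=env.read_camera("wrist")
g=im.max(2)
print(proj(c,[.614,.039,.233]),proj(c,[.614,.06,.233]))
for r in range(100,260,4):print(r,''.join('#' if v<60 else '.' for v in g[r,170:350:3]))
E
```

```text
time: 14.02
eef_pos: [0.6098, 0.0378, 0.1775]
ee_rot: [-0.004, 0.712, 0.703, -0.006]
contact_force: [0.3, -0.8, -1.2]
finger_gap: 0.05
grip_force: 0.0
t 14.02 tcp [0.6098 0.0378 0.1775] d_tool [ 0.0012  0.0041 -0.0056] rotvec [-0.0136  0.0025  0.0081]
[261.24141782 244.92207519] [260.95054887 210.80209088]
100 .............................####.#.##..#...##.#...####....#
104 .............................###.##.....##.#.#.#######..##..
108 .............................######.###.........#..#...###..
112 .............................####.#.##..####.##.......##....
116 .............................######....#...#..#.##.#........
120 .............................######..##......#...#..........
124 .............................#######..##.....###...#........
128 .............................####.#.#.###...................
132 .............................####.###..##..................#
136 .............................#######.#.######.####..#.......
140 .............................####.###.###..###.##.......##..
144 .............................#############.#..#......#......
148 ........
[... 1107 characters left out ...]
#########################################....#####
220 #######.###########################################.....###.
224 ######################.##########################...##......
228 #####################.############################.#.#..#.##
232 #########################.###########.###.########..#.....##
236 ###################################...##############.#...###
240 ####################################...##############..#..#.
244 .#########################..########......#############..#..
248 .#####################....#.#######.#.....##############....
252 ###########################.################################
256 ...................................#########################
```

```bash
python3 drive.py '[[0, 0, 0, 0, 0.03, -0.04, 0.03], [0, 0, 0, 0, 0.03, -0.04, 0], [0, 0, 0, 0, 0.03, -0.04, 0], [0, 0, 0, 0, 0.03, -0.04, 0], [0, 0, 0, 0, 0.03, -0.04, 0], [0, 0, 0, 0, 0.03, -0.04, 0], [0, 0, 0, 0, 0.03, -0.04, 0], [0, 0, 0, 0, 0.03, -0.04, 0]]' 12
```

```text
time: 14.73
eef_pos: [0.6144, 0.0397, 0.1896]
ee_rot: [-0.002, 0.712, 0.703, -0.003]
contact_force: [-8.6, 0.0, 6.9]
finger_gap: 0.0117
grip_force: 12.0
```

```bash
python3 drive.py '[[0, 0, 0, 0, -0.116, -0.082, 0], [0, 0, 0, 0, -0.25, -0.117, 0], [0, 0, 0, 0, -0.389, -0.105, 0], [0, 0, 0, 0, -0.514, -0.047, 0], [0, 0, 0, 0, -0.613, 0.052, 0], [0, 0, 0, 0, -0.671, 0.177, 0], [0, 0, 0, 0, -0.683, 0.316, 0], [0, 0, 0, 0, -0.661, 0.418, 0]]' 12;python3 drive.py '[[0, 0, 0, 0, 0, 0, 0], [0, 0, 0, 0, 0, 0, 0]]'
```

```text
time: 15.4
eef_pos: [0.5444, 0.0411, 0.1452]
ee_rot: [-0.004, 0.711, 0.703, -0.005]
contact_force: [-11.6, 2.6, -1.8]
finger_gap: 0.0111
grip_force: 12.0
time: 15.57
eef_pos: [0.5445, 0.0411, 0.1442]
ee_rot: [-0.005, 0.711, 0.703, -0.006]
contact_force: [-10.6, 0.8, -4.4]
finger_gap: 0.0115
grip_force: 12.0
```

Converted, 0.003 m is 0.03, 0.002 m is 0.02.

```bash
python3 drive.py '[[0, 0, 0, 0, 0.015, 0.02, 0], [0, 0, 0, 0, 0.02, 0.03, 0], [0, 0, 0, 0, 0.02, 0.03, 0.05], [0, 0, 0, 0, 0.02, 0.03, 0.05], [0, 0, 0, 0, 0.02, 0.03, 0.05], [0, 0, 0, 0, 0.02, 0.03, 0.05], [0, 0, 0, 0, 0.02, 0.03, 0.05], [0, 0, 0, 0, 0.02, 0.03, 0.05]]' 12;python3 drive.py '[[0, 0, 0, 0, 0, -0.3, 0.05], [0, 0, 0, 0, 0, -0.65, 0.05], [0, 0, 0, 0, 0, -1, 0.045], [0, 0, 0, 0, 0, -1.2, 0.045], [0, 0, 0, 0, 0, -1.2, 0.045]]'
python3 - <<'E'
from workcell import env
from h import *
go(env,[.528,.1325,.26],22.8)
print(env.sense()['joints'].round(2))
t=env.read_camera("top");s=env.read_camera("scene")
o=np.zeros((480,800,3),np.uint8);o[:,:400]=cv2.resize(t[140:260,225:325],(400,480),interpolation=cv2.INTER_CUBIC);o[:,400:]=cv2.resize(s[110:230,195:295],(400,480),interpolation=cv2.INTER_CUBIC);cv2.imwrite("pics/c10.png",o)
E
```

```text
time: 16.23
eef_pos: [0.5547, 0.0402, 0.1449]
ee_rot: [0.001, 0.712, 0.702, 0.001]
contact_force: [0.1, -0.4, -0.2]
finger_gap: 0.0432
grip_force: 0.0
time: 16.65
eef_pos: [0.5573, 0.0414, 0.2702]
ee_rot: [0.004, 0.712, 0.702, 0.004]
contact_force: [0.6, 0.2, 0.5]
finger_gap: 0.0453
grip_force: 0.0
t 16.65 tcp [0.5573 0.0414 0.2702] d_tool [ 0.0907 -0.0306  0.0099] rotvec [ 0.0095 -0.007   1.1593]
[ 0.45  0.29 -0.75  1.68  0.21  1.25 -0.36]
```

View pics/c10.png

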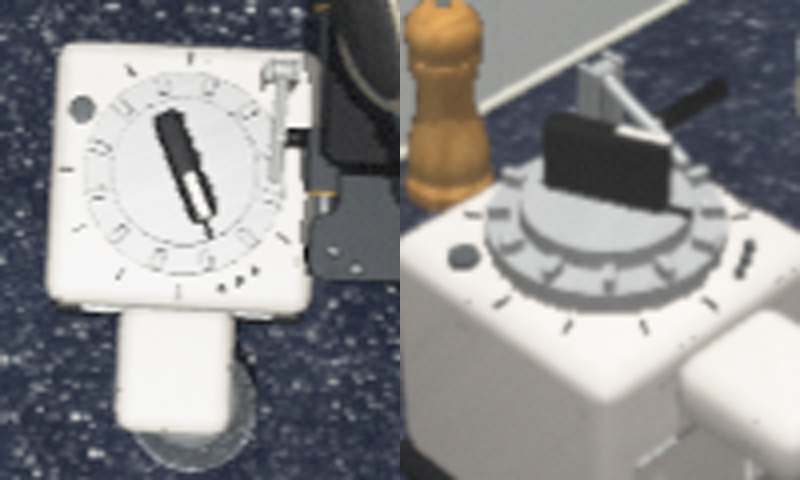

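The top and scene views show the pawl in, with its bar end at scene (276,132) as at the start, and the pointer just past the studs. Now I'll regrip the dial.

Converted, 0.045 m is 0.45, 0.0907 m is 0.907, 0.36 rad is 3.6.

```bash
python3 drive.py '[[0, 0, 1.2, 0.15, -0.05, 0, 0.045], [0, 0, 2.4, 0.3, -0.1, 0, 0.045], [0, 0, 3.6, 0.45, -0.15, 0, 0.045], [0, 0, 4.8, 0.6, -0.2, 0, 0.045], [0, 0, 6, 0.75, -0.25, 0, 0.045], [0, 0, 7.2, 0.9, -0.3, 0, 0.045], [0, 0, 8.4, 0.907, -0.306, 0.1, 0.045], [0, 0, 9.6, 0.907, -0.306, 0.1, 0.045]]'; python3 drive.py '[[0, 0, 1, 0, 0, 0, 0.045], [0, 0, 2, 0, 0, 0.1, 0.045], [0, 0, 2, 0, 0, 0.3, 0.045], [0, 0, 2, 0, 0, 0.3, 0.045]]';python3 - <<'E'
from workcell import env
from h import *
go(env,[.528,.1327,.165],22.8)
x,R,s=pose(env);c=env.calibration("wrist");im=env.read_camera("wrist")
g=im.max(2);print(proj(c,[.528,.1327,.227]),proj(c,x),s['joints'].round(2))
for r in range(130,250,5):print(r,''.join('#' if v<60 else '.' for v in g[r,180:340:3]))
E
```

```text
time: 17.42
eef_pos: [0.5222, 0.1321, 0.2514]
ee_rot: [-0.0, 0.956, 0.293, -0.002]
contact_force: [-0.8, -0.7, 0.4]
finger_gap: 0.0453
grip_force: 0.0
time: 17.75
eef_pos: [0.5213, 0.1301, 0.2197]
ee_rot: [0.0, 0.98, 0.198, -0.004]
contact_force: [-1.0, -1.0, 0.3]
finger_gap: 0.045
grip_force: 0.0
t 17.75 tcp [0.5213 0.1301 0.2197] d_tool [0.0076 0.0002 0.0546] rotvec [-0.0009  0.0088  0.0001]
[256.75144173 206.91585066] [256.53322659 212.28166666] [ 0.16  0.27 -0.59  1.79  0.17  1.14 -1.65]
130 ......................................................
135 ......................................................
140 ......................................................
145 ......................................................
150 ......................................................
155 ......................................................
160 .......................######.........................
165 .......................######.........................
170 .......................######.........................
175 .......................######.........................
180 .......................######.........................
185 .......................######.........................
190 .......................######.........................
195 .......................######......................##.
200 .......................######.....................####
205 .......................######......................###
210 .......................######.........................
215 .......................#...##....................#....
220 .........##............#....#..........####.....##....
225 .........#####.........#....#.........######...#......
230 ........######.........#....#.........######..#.#....#
235 .......#######.........#....#.........############..##
240 .....#########.........#....#.........############....
245 ...###########........................############....
```

```bash
python3 drive.py '[[0, 0, 0, 0.07, 0, 0.1, 0.045], [0, 0, 0, 0.07, 0, 0.3, 0.045], [0, 0, 0, 0.07, 0, 0.52, 0.045], [0, 0, 0, 0.07, 0, 0.52, 0.045], [0, 0, 0, 0.07, 0, 0.52, 0.01], [0, 0, 0, 0.07, 0, 0.52, 0], [0, 0, 0, 0.07, 0, 0.52, 0], [0, 0, 0, 0.07, 0, 0.52, 0]]' 25; python3 drive.py '[[0, 0, 0, 0, 0, 0, 0], [0, 0, 0, 0, 0, 0, 0], [0, 0, 0, 0, 0, 0, 0], [0, 0, 0, 0, 0, 0, 0]]' 25;python3 - <<'E'
from workcell import env
from h import *
go(env,[.528,.1327,.165],22.8);print(env.sense()['moment'])
E
```

```text
time: 18.47
eef_pos: [0.5317, 0.1347, 0.1737]
ee_rot: [-0.0, 0.98, 0.198, 0.001]
contact_force: [0.7, 0.1, -0.2]
finger_gap: 0.026
grip_force: 0.0
time: 18.8
eef_pos: [0.5313, 0.1344, 0.1732]
ee_rot: [0.0, 0.98, 0.198, 0.001]
contact_force: [-1.1, -1.1, 3.6]
finger_gap: 0.0159
grip_force: 25.0
t 18.8 tcp [0.5313 0.1344 0.1732] d_tool [-0.0037  0.0003  0.0081] rotvec [ 0.0005 -0.0013 -0.0002]
[-0.13927719  0.03368424  0.02200275]
```

```bash
python3 drive.py '[[0, 0, -0.3, 0, 0, 0, 0], [0, 0, -0.6, 0, 0, 0, 0], [0, 0, -0.8, 0, 0, 0, 0], [0, 0, -0.8, 0, 0, 0, 0]]' 25; python3 -c "
from workcell import env
from h import *
go(env,[.528,.1327,.165],28.8);print(env.sense()['moment'])"
python3 drive.py '[[0, 0, -0.15, 0, 0, 0, 0], [0, 0, -0.25, 0, 0, 0, 0], [0, 0, -0.25, 0, 0, 0, 0]]' 35; python3 -c "
from workcell import env
from h import *
go(env,[.528,.1327,.165],28.8);print(env.sense()['moment'])"
```

```text
time: 19.13
eef_pos: [0.5312, 0.1347, 0.1732]
ee_rot: [-0.0, 0.971, 0.237, 0.001]
contact_force: [-0.8, -0.7, 6.3]
finger_gap: 0.0159
grip_force: 25.0
t 19.13 tcp [0.5312 0.1347 0.1732] d_tool [-0.0037  0.0003  0.0081] rotvec [ 0.0003 -0.0012 -0.0239]
[-0.02269555  0.15309177  0.05730138]
time: 19.38
eef_pos: [0.5311, 0.1347, 0.1731]
ee_rot: [-0.0, 0.969, 0.249, 0.001]
contact_force: [-0.0, 0.2, 5.9]
finger_gap: 0.016
grip_force: 35.0
t 19.38 tcp [0.5311 0.1347 0.1731] d_tool [-0.0037  0.0003  0.0081] rotvec [ 0.0001 -0.0012  0.0006]
[ 0.02025866  0.24921318 -0.0136432 ]
```

```bash
for i in 1 ; do python3 drive.py '[[0, 0, -0.12, 0, 0, 0, 0], [0, 0, -0.12, 0, 0, 0, 0], [0, 0, -0.12, 0, 0, 0, 0]]' 35|sed -n 3p; python3 -c "
from workcell import env
from h import *
go(env,[.528,.1327,.165],28.8);print(env.sense()['moment'])"; done
python3 drive.py '[[0, 0, -0.12, 0, 0, 0, 0], [0, 0, -0.12, 0, 0, 0, 0], [0, 0, -0.12, 0, 0, 0, 0]]' 35|sed -n 3p; python3 -c "
from workcell import env
from h import *
go(env,[.528,.1327,.165],28.8);print(env.sense()['moment'])"
```

```text
ee_rot: [-0.0, 0.967, 0.254, 0.001]
t 19.63 tcp [0.5311 0.1348 0.1732] d_tool [-0.0037  0.0003  0.0082] rotvec [-0.     -0.0012  0.0117]
[-0.036921    0.25223795 -0.17940852]
ee_rot: [-0.0, 0.966, 0.26, 0.001]
t 19.88 tcp [0.5311 0.1348 0.1732] d_tool [-0.0037  0.0003  0.0082] rotvec [-0.0003 -0.0012  0.0227]
[ 0.05306665  0.26788194 -0.44959927]
```

```bash
python3 drive.py '[[0, 0, -0.15, 0, 0, 0, 0], [0, 0, -0.15, 0, 0, 0, 0], [0, 0, -0.15, 0, 0, 0, 0], [0, 0, -0.15, 0, 0, 0, 0]]' 40|sed -n 3p; python3 -c "
from workcell import env
from h import *
go(env,[.528,.1327,.165],28.8);print(env.sense()['moment'])"
```

```text
ee_rot: [-0.0, 0.964, 0.266, 0.001]
t 20.22 tcp [0.5311 0.1348 0.1732] d_tool [-0.0037  0.0002  0.0082] rotvec [-0.0006 -0.0012  0.0366]
[ 0.08588618  0.28685534 -0.66374946]
```

```bash
python3 drive.py '[[0, 0, 0, 0, 0, 0, 0.045], [0, 0, 0, 0, 0, 0, 0.045], [0, 0, 0, 0, 0, 0, 0.045], [0, 0, 0, 0, 0, 0, 0.045], [0, 0, 0, 0, 0, 0, 0.045], [0, 0, 0, 0, 0, -0.3, 0.045], [0, 0, 0, 0, 0, -0.7, 0.045], [0, 0, 0, 0, 0, -1, 0.045]]'; python3 drive.py '[[0, 0, 0, -0.3, 0, -0.3, 0.045], [0, 0, 0, -0.7, 0, -0.3, 0.045], [0, 0, 0, -1.1, 0, -0.3, 0.045], [0, 0, 0, -1.1, 0, -0.3, 0.045], [0, 0, 0, -1.1, 0, -0.3, 0.045]]';python3 - <<'E'
from workcell import env
from h import *
c=env.calibration("wrist");w=env.read_camera("wrist");t=env.read_camera("top");s=env.read_camera("scene")
cv2.imwrite("/tmp/w11.png",w);cv2.imwrite("/tmp/t11.png",t)
print(proj(c,[.528,.1327,.187]))
o=np.zeros((600,800,3),np.uint8);o[:300,:400]=cv2.resize(w,(400,300));o[:300,400:]=cv2.resize(s,(400,300))
o[300:,:300]=cv2.resize(t[145:220,235:310],(300,300),interpolation=cv2.INTER_CUBIC);o[300:,300:600]=cv2.resize(s[115:190,205:280],(300,300),interpolation=cv2.INTER_CUBIC)
o[300:500,600:]=cv2.resize(cv2.imread("pics/s0.png")[115:190,205:280],(200,200))
cv2.imwrite("pics/c11.png",o)
E
```

```text
time: 20.88
eef_pos: [0.5309, 0.1346, 0.2742]
ee_rot: [-0.0, 0.963, 0.268, 0.0]
contact_force: [2.2, -0.4, 0.8]
finger_gap: 0.0441
grip_force: 0.0
time: 21.3
eef_pos: [0.4353, 0.0763, 0.3027]
ee_rot: [0.001, 0.964, 0.266, 0.0]
contact_force: [0.3, 1.2, -0.6]
finger_gap: 0.0451
grip_force: 0.0
[255.51496288  77.19116919]
```

View pics/c11.png

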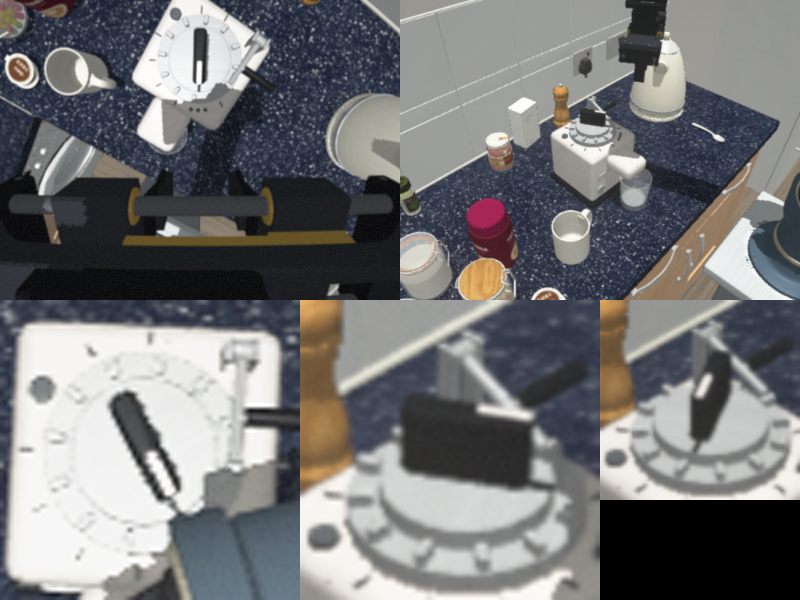

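Run:
```python
from workcell import env
from h import *
import json
c1=json.load(open("w1.json"));c2=json.load(open("w2.json"));cw=env.calibration("wrist")
def ang(im,c,rect):
    x0,y0,x1,y1=rect;b=im[y0:y1,x0:x1];g=b.max(2);m=(g<90).astype(np.uint8)
    n,l,st,ce=cv2.connectedComponentsWithStats(m);i=1+np.argmax(st[1:,4]);m=(l==i).astype(np.uint8)
    p=cv2.convexHull(cv2.findNonZero(m))+np.array([x0,y0]);bx=cv2.boxPoints(cv2.minAreaRect(p))
    e=[np.linalg.norm(bx[1]-bx[0]),np.linalg.norm(bx[2]-bx[1])]
    a,b2=((bx[0]+bx[3])/2,(bx[1]+bx[2])/2) if e[0]>e[1] else ((bx[0]+bx[1])/2,(bx[2]+bx[3])/2)
    A,B=plane(c,a,.227),plane(c,b2,.227);d=B-A;return st[i,4],np.round((a,b2),1).tolist(),np.degrees(np.arctan2(d[1],d[0]))%180,np.linalg.norm(d)
print(ang(cv2.imread("pics/w1.png"),c1,(232,34,282,100)))
print(ang(cv2.imread("pics/w2.png"),c2,(196,45,264,136)))
print(ang(cv2.imread("/tmp/w11.png"),cw,(238,28,275,112)))
ct=env.calibration("top")
T0=cv2.imread("pics/t0.png");T=cv2.imread("/tmp/t11.png")
print(ang(T0,ct,(256,170,288,190)),ang(T,ct,(258,165,283,196)))
print("pawl bar T diff",T0[168:182,306].max(1),T[168:182,306].max(1))
```

```text
(np.int32(523), [[242.39999389648438, 42.20000076293945], [268.70001220703125, 91.0999984741211]], np.float64(118.33232205945114), np.float64(0.06206351618142303))
(np.int32(1271), [[210.39999389648438, 56.099998474121094], [252.1999969482422, 127.30000305175781]], np.float64(118.95356955611499), np.float64(0.06208384453872975))
(np.int32(852), [[256.0, 37.0], [256.0, 105.0]], np.float64(31.075310583912596), np.float64(0.05956282622402921))
(np.int32(156), [[258.20001220703125, 187.39999389648438], [283.3999938964844, 174.8000030517578]], np.float64(118.1241385936224), np.float64(0.0621892280293984)) (np.int32(140), [[264.6000061035156, 168.6999969482422], [276.79998779296875, 193.10000610351562]], np.float64(27.90741052602658), np.float64(0.06039005068972806))
pawl bar T diff [75 83 84 73 62 42 59 65 43 44 71 73 73 76] [77 85 87 78 45 47 77 63 43 52 76 77 78 81]
```

Run:
```python
from workcell import env
from h import *
cw=env.calibration("wrist");W=cv2.imread("/tmp/w11.png").max(2).astype(float)
L=[];Rr=[]
for v in range(44,100,2):
    r=W[v,236:278];k=np.where(r<110)[0]
    a,b=k[0],k[-1];a=a-(110-r[a])/(r[a-1]-r[a]);b=b+(110-r[b])/(r[b+1]-r[b]);L.append((v,236+a));Rr.append((v,236+b))
for E in(L,Rr):
    E=np.array(E);p=np.polyfit(E[:,0],E[:,1],1);res=E[:,1]-np.polyval(p,E[:,0])
    E=E[abs(res)<2*res.std()+.3];p=np.polyfit(E[:,0],E[:,1],1)
    A,B=[plane(cw,(np.polyval(p,v),v),.227) for v in(46,98)];d=B-A;print(p.round(4),len(E),np.degrees(np.arctan2(d[1],d[0]))%180)
s0=cv2.imread("pics/s0.png");s=env.read_camera("scene");t=env.read_camera("top")
# shift of pawl rod+bar in scene by phase correlation / template
T=s0[126:142,258:282]
for n,im in(("s0",s0),("now",s)):
    r=cv2.matchTemplate(im[118:150,250:292],T,cv2.TM_CCOEFF_NORMED);_,m,_,l=cv2.minMaxLoc(r);x,y=l
    yy=r[y-1:y+2,x];xx=r[y,x-1:x+2];f=lambda q:(q[0]-q[2])/(2*(q[0]-2*q[1]+q[2]));print(n,m,x+f(xx),y+f(yy))
```

```text
[-1.890000e-02  2.488713e+02] 28 29.522109578208415
[-3.100000e-02  2.667483e+02] 28 29.60797549247002
s0 1.0 7.972478 8.011646
now 0.9428117871284485 7.347397 8.7098
```

```bash
python3 -c "
from workcell import env
print(env.sign_off())"
```

```text
the job is handed in; nothing more can be done
None
```

The tumbler was under the spout, so I set the dial to fine: it measures about 59–60°, turned back to bear on the pawl, the pawl is dropped in, both cups are still standing where they were, and the job was handed in at about 21 s.

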